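# Seat the row of sole tacks with the fingertips

## Robot

A 6-joint arm with a two-finger parallel gripper is mounted at the origin on the work surface. World frame = base frame: x ahead of the robot, y to its left, z up, the work surface at z = 0. Lengths are in m, angles in rad, forces in N, time in s.
With the tool pointing down it reaches from about 0.3 to 0.85 m from the base axis. Payload 5.4 kg.
Tool frame: the origin (TCP) lies between the finger pads; the fingertips stand arm.tcp_to_tips ahead of it and the grasp point (between the pads) lies 11 mm behind it (arm.tcp_to_tips is the distance from the TCP to the fingertips, in m); z points along the fingers, y is the line along which they close (so a half turn about z gives the same grasp; the last joint's range is limited). The gripper opens to 85 mm and grips with 20 to 120 N. Pads are 22 mm wide; open, the fingers measure 114 mm over their backs; the gripper's body (76 mm by 85 mm) begins 54 mm behind the grasp point. The pads swing forward as they close: fully open they stand 13 mm farther back than shut.
Start: joints at [-0.21, 0.158, 1.597, -0, 1.386, -0.21], TCP at [0.575, -0, 0.239] pointing down, gripper open.
Joint ranges: [-2.91, 2.91], [-0.94, 2.29], [0.18, 2.7], [-1.29, 4.43], [0.17, 2.64], [-3, 3]. Speed limits (rad/s): [2.57, 2.57, 3.14, 3.14, 3.14, 3.14].

## Interface

Orientations are given as a unit quaternion [x, y, z, w].
In Python, from rig import arm gives the robot as it stands.
- The arm moves only by the shell command python3 -m inch 'ROWS' [FORCE]. ROWS is JSON, one flat list of numbers, 7 for each row, row after row: the shift along the world's x, y, z in cm, then the turn, a rotation vector about the world's x, y, z in degrees, then the finger opening in cm, from 0 to 8.54. A call has exactly 5 rows; each row shifts and turns the commanded pose from where the row before left it; what a row does not reach is not made up. A row lasts 1/8 s, in which the tool goes at most 62.5 mm and 10.7 degrees, less where a joint would pass 70% of its speed; a pose out of reach is approached as far as the arm can. A call with a gripper value outside its range is refused whole. The fingers move at their own pace and stop on an object; FORCE is the grip in N (left out, the last holds). Time passes only in rows, so rows that do not move let the fingers close, or fill a call up. It gives the time, the measured TCP pose, the force, the opening and the grip force at its end, in the units of the state.
- arm.get_obs(): the state, without advancing time (a new reading comes with each control period).
- arm.grab_frame(name): name is "scene" or "side" or "wrist"; returns a dict with "frame" (384x512x3 uint8, red, green, blue), "fx", "fy", "cx", "cy" (pixels), "k1" (the pictures are not rectified: a ray, as slopes to the right and down, at radius r is drawn at 1 + k1 r^2 times it, then the intrinsics apply), "extrinsics" (4x4, takes a point from camera to world coordinates); the wrist camera has in their place "mount" (4x4, takes a point from camera to tool coordinates, whose origin is the TCP and whose axes are the flange's). Camera axes: x right, y down, z forward; pixel columns grow to the right and rows downward; lengths in m; the calibration is good to about 2 mm. A picture is of the moment at which its call begins: read the wrist's pose just before it. There is no depth.
- arm.close_job(): hands the job in; it is judged then, once.
The state is a dict: "clock": time; "q": joint angles; "dq": joint speeds; "tau": joint torques, N m; "tcp_pos": TCP position; "tcp_rot": TCP orientation; "wrist_force": force on the tool from outside, world axes, zero at the start; "wrist_torque": the same for the moment, N m; "grip_width": finger opening in m; "gripper_force": force on a finger pad.
Only numpy, scipy, OpenCV 4.12 (cv2) and the standard library are available. Lean on these libraries where they do the work, as an engineer would, in place of code of your own. Each camera call takes 0.05 s, during which the arm holds its last target. There are 200 camera calls.

## Task

Follow the outer row of five raised brass tacks on the upturned shoe sole with closed fingertips, from the heel end round to the toe, and press each tack gently home in turn until its head sits on the rubber. From the first tack to the last stay over the row with the fingertips within about 4 cm of the sole; grip and pull nothing, leave the loose things around the sole alone, and finish clear above it.

Things in the scene. Friction and masses are not known exactly. Their poses are not given: they have to be found in the camera images.
- sole: Black rubber shoe sole, tread up, 290 x 95 mm, fixed on a green pad fixed to the table. Tread face level, 26 mm above the table; a round grey heel block (68 mm across, 12 mm higher) ends 35 mm from tack 1. Origin on the table under the middle of the tack row; +x from heel to toe, +y to the inner edge (four steel heads there are already home), z up. Any yaw.
- tack1_head (a point): Centre of the top of brass tack 1 of 5, outer row (1 next to the heel block, 5 at the toe). Flat round brass head 14 mm across, 2 mm thick, on a thin steel shank; the head top stands 8 to 10 mm above the tread at first and 2 mm above it when home. Neighbouring tacks are about 40 mm apart. z up.
- tack2_head (a point): The same for brass tack 2.
- tack3_head (a point): The same for brass tack 3.
- tack4_head (a point): The same for brass tack 4.
- tack5_head (a point): The same for brass tack 5, the last one, at the toe.
- tack1 (a joint): How far tack 1 is pressed in: 0 to 0.002 m at the start, 0.008 m when fully home (head on the rubber, a hard stop). It slides straight down against a steady friction of about 3 N, stays where it is left, and has no spring; negative means pulled out.
- tack2 (a joint): How far tack 2 is pressed in: 0 to 0.002 m at the start, 0.008 m when fully home (head on the rubber, a hard stop). Same behaviour as tack 1.
- tack3 (a joint): How far tack 3 is pressed in: 0 to 0.002 m at the start, 0.008 m when fully home (head on the rubber, a hard stop). Same behaviour as tack 1.
- tack4 (a joint): How far tack 4 is pressed in: 0 to 0.002 m at the start, 0.008 m when fully home (head on the rubber, a hard stop). Same behaviour as tack 1.
- tack5 (a joint): How far tack 5 is pressed in: 0 to 0.002 m at the start, 0.008 m when fully home (head on the rubber, a hard stop). Same behaviour as tack 1.
- tin: Closed red shoe-cream tin, 56 mm across, 32 mm high, loose beside the sole. To be left alone; origin centre of its underside (for a lying tool, under its middle), on the table.
- heel_lift: Loose black heel pad, 60 x 50 x 10 mm, beside the sole. To be left alone; origin centre of its underside (for a lying tool, under its middle), on the table.
- awl: Loose awl with a light wooden handle, 140 mm long, lying flat beside the sole. To be left alone; origin centre of its underside (for a lying tool, under its middle), on the table.
- tape: Loose yellow ring, 52 mm across, 18 mm high, beside the sole. To be left alone; origin centre of its underside (for a lying tool, under its middle), on the table.
- hammer: Loose hammer, 260 mm long, lying on the left of the table. To be left alone; origin centre of its underside (for a lying tool, under its middle), on the table.
- thread: Loose green cone of thread, 60 mm across, 118 mm high, standing on the right. To be left alone; origin centre of its underside (for a lying tool, under its middle), on the table.
- brush: Loose brush lying on the right. To be left alone; origin centre of its underside (for a lying tool, under its middle), on the table.

How it is judged:
On the way, in this order (a step that is already met when the one before it is completed fails the run):
1. tack 1 is pressed home (value of joint tack1 above 0.006 m), for 0.1 s.
2. tack 2 is pressed home (value of joint tack2 above 0.006 m), for 0.1 s.
3. tack 3 is pressed home (value of joint tack3 above 0.006 m), for 0.1 s.
4. tack 4 is pressed home (value of joint tack4 above 0.006 m), for 0.1 s.
5. tack 5 is pressed home (value of joint tack5 above 0.006 m), for 0.1 s.
At the end, for the whole second after the job is handed in: All five tacks are pressed in at least 6 mm of their 8 mm (head within 2 mm of the rubber), and every loose thing is within 20 mm of where it began (value of joint each of tack1, tack2, tack3, tack4, tack5 above 0.006 m and distance of each of tin, heel_lift, awl, tape, hammer, thread, brush from where it was at the start of the episode below 0.02 m); the robot touches nothing.
It fails at once if the fingertips rise well away from the sole (grasp point over 110 mm above the table, about 65 mm from fingertip to sole) between the first tack and the last ((value of joint tack1 above 0.006 m and value of joint tack5 below 0.006 m) and height (world z) of the grasp point above 0.11 m).
It fails at once if the fingertips stray more than 60 mm sideways from every tack between the first tack and the last ((value of joint tack1 above 0.006 m and value of joint tack5 below 0.006 m) and horizontal distance between the grasp point and tack1_head above 0.06 m and horizontal distance between the grasp point and tack2_head above 0.06 m and horizontal distance between the grasp point and tack3_head above 0.06 m and horizontal distance between the grasp point and tack4_head above 0.06 m and horizontal distance between the grasp point and tack5_head above 0.06 m).
It fails at once if a tack is pulled out (value of joint any of tack1, tack2, tack3, tack4, tack5 below -0.002 m).
It fails at once if the sole or a tack is pressed with more than 70 N, even for a moment (contact force between the fingers and sole above 70 N).
It fails at once if a loose thing is shifted or lifted by more than 20 mm (distance of any of tin, heel_lift, awl, tape, hammer, thread, brush from where it was at the start of the episode above 0.02 m).
It also fails if it takes over 54 s, if anything falls off the work surface, if the arm or the gripper's body presses on something with over 40 N, if the wrist force passes 120 N, or if a joint passes its speed limit or range.

## Working session

There is one attempt and no reset: what is moved stays moved. The work goes in short steps, Python scripts to look and compute and a shell command to move; the robot and the scene stay as the last step left them, time stands still between calls to the robot, and variables do not carry over. Pictures are saved under pics/ and viewed, at most 10 in all, crops included, and the job is handed in when it is done.

```bash
mkdir -p pics; ls
python3 - <<'E'
from rig import arm
import cv2,numpy as np,pickle
o=arm.get_obs();print({k:np.round(o[k],3) for k in('clock','tcp_pos','tcp_rot','wrist_force','grip_width')},arm.tcp_to_tips)
d={'obs':o}
for n in('scene','side','wrist'):
    f=arm.grab_frame(n);d[n]=f;cv2.imwrite(f'pics/{n}0.png',f['frame'][:,:,::-1])
    print(n,f['fx'],f['cx'],f['cy'],f['k1'],np.round(f.get('extrinsics',f.get('mount')),3).tolist())
pickle.dump(d,open('d0.pkl','wb'))
a=np.hstack([d['scene']['frame'],d['wrist']['frame']])
E
```

```text
pics
{'clock': np.float64(0.0), 'tcp_pos': array([0.574, 0.   , 0.238]), 'tcp_rot': array([ 0.707,  0.707, -0.001, -0.001]), 'wrist_force': array([-0.578,  1.328, -0.338]), 'grip_width': np.float64(0.086)} 0.008
scene 440.03989218177094 258.0587819230481 189.80584033010794 -0.0549490394863745 [[-0.579, 0.525, -0.624, 1.357], [0.815, 0.37, -0.445, 0.567], [-0.003, -0.766, -0.642, 0.867], [0.0, 0.0, 0.0, 1.0]]
side 360.0109787902455 257.03383287080766 189.69374877219641 -0.09614055062587969 [[0.784, -0.417, 0.459, -0.009], [-0.62, -0.541, 0.568, -0.695], [0.011, -0.731, -0.683, 0.888], [0.0, 0.0, 0.0, 1.0]]
wrist 346.05086373306693 258.9215422281676 190.79058258714485 -0.06960104098262983 [[0.0, -0.951, -0.31, 0.079], [1.0, 0.0, -0.0, 0.0], [0.0, -0.31, 0.951, -0.135], [0.0, 0.0, 0.0, 1.0]]
```

View pics/scene0.png

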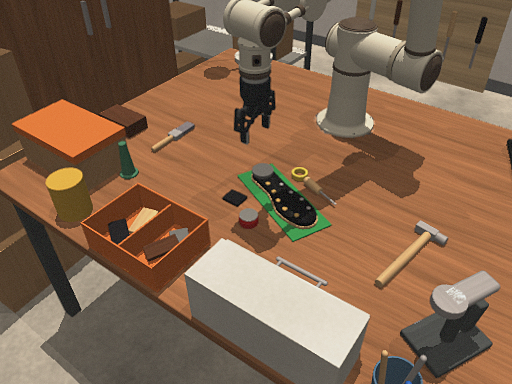

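View pics/wrist0.png

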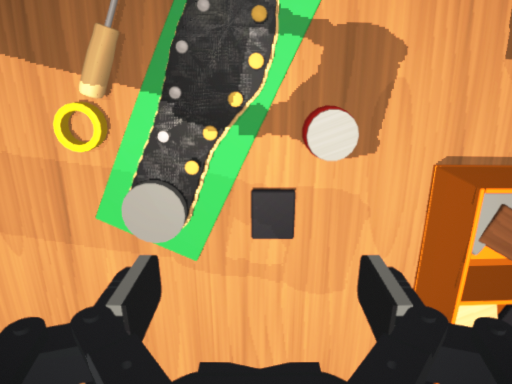

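View pics/side0.png

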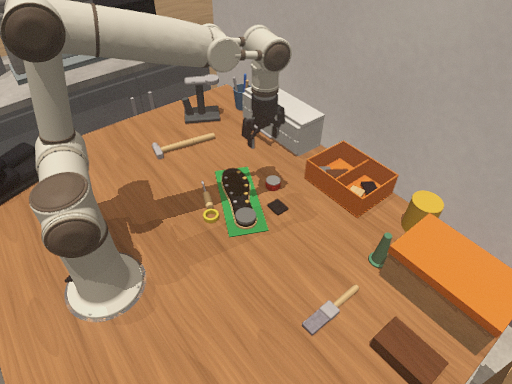

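The wrist picture shows the brass heads at about (192,167), (210,133), (236,99), (256,61) and (259,14), with the heel block at (154,211). The tin, pad, tape and awl all lie well to the side. The scene and side views show the same layout. Next I'll close the fingers and move over the sole for a second wrist view.

```bash
cat > h.py <<'E'
from rig import arm
import cv2,numpy as np
from scipy.spatial.transform import Rotation as R
def T(o):
    M=np.eye(4);M[:3,:3]=R.from_quat(o['tcp_rot']).as_matrix();M[:3,3]=o['tcp_pos'];return M
def cam(f,o): return T(o)@f['mount'] if 'mount' in f else f['extrinsics']
def ray(f,M,p):
    x=np.array([(p[0]-f['cx'])/f['fx'],(p[1]-f['cy'])/f['fy']]);u=x.copy()
    for _ in range(20): u=x/(1+f['k1']*(u@u))
    d=M[:3,:3]@np.array([*u,1]);return M[:3,3],d/np.linalg.norm(d)
def plane(f,M,p,z): c,d=ray(f,M,p);return c+d*(z-c[2])/d[2]
def tri(rs):
    A=sum(np.eye(3)-np.outer(d,d) for c,d in rs);b=sum((np.eye(3)-np.outer(d,d))@c for c,d in rs)
    return np.linalg.solve(A,b)
def brass(f,amin=60,amax=1500):
    h=cv2.cvtColor(f['frame'],cv2.COLOR_RGB2HSV)
    m=cv2.morphologyEx(cv2.inRange(h,(15,150,90),(32,255,255)),cv2.MORPH_OPEN,np.ones((5,5)))
    n,_,s,c=cv2.connectedComponentsWithStats(m)
    return [(c[i],s[i,4]) for i in range(1,n) if amin<s[i,4]<amax]
E
python3 - <<'E'
from h import *;import pickle
d=pickle.load(open('d0.pkl','rb'));f=d['wrist'];M=cam(f,d['obs'])
for c,a in brass(f): print(np.round(c,1),a,np.round(plane(f,M,c,.035),4))
print('heel',plane(f,M,(154,211),.038))
E
```

```text
[324.3   9. ] 107 [0.6328 0.1396 0.035 ]
[396.4  20.4] 508 [0.6991 0.1313 0.035 ]
[258.8  13.3] 199 [0.5741 0.1356 0.035 ]
[309.1  64.5] 232 [0.6208 0.0917 0.035 ]
[289.5  81.2] 552 [0.6029 0.0766 0.035 ]
[125.6 106.3] 476 [0.4454 0.0542 0.035 ]
[439.  121.7] 137 [0.7516 0.0402 0.035 ]
[476.3 142.8] 170 [0.7943 0.0197 0.035 ]
[375.3 169. ] 66 [ 0.6924 -0.0082  0.035 ]
[106.4 233.7] 111 [ 0.408  -0.0809  0.035 ]
[351.9 231.3] 64 [ 0.6742 -0.0773  0.035 ]
[211.1 241.8] 79 [ 0.5224 -0.0898  0.035 ]
[ 17.2 273.3] 1292 [ 0.2916 -0.1333  0.035 ]
[ 42.5 248.2] 99 [ 0.3306 -0.0998  0.035 ]
[101.8 264.1] 1431 [ 0.3971 -0.1187  0.035 ]
[488.5 254. ] 194 [ 0.8346 -0.1068  0.035 ]
[331.4 266.1] 70 [ 0.655  -0.1198  0.035 ]
heel [ 0.46442456 -0.05296124  0.038     ]
```

```bash
python3 -m inch '[-0.6,1.6,-0.5,0,0,0,0,-0.6,1.6,-0.5,0,0,0,0,-0.6,1.6,-0.5,0,0,0,0,-0.6,1.6,-0.5,0,0,0,0,-0.6,1.6,-0.5,0,0,0,0]' 20
python3 -m inch '[0,0,0,0,0,0,0,0,0,0,0,0,0,0,0,0,0,0,0,0,0,0,0,0,0,0,0,0,0,0,0,0,0,0,0]'
cat > m.py <<'E'
from h import *;import pickle,sys
d=pickle.load(open('d0.pkl','rb'));f0=d['wrist'];M0=cam(f0,d['obs'])
o=arm.get_obs();f=arm.grab_frame('wrist');M=cam(f,o);pickle.dump((o,f),open('d1.pkl','wb'))
cv2.imwrite('pics/w1.png',f['frame'][:,:,::-1])
def rnd(f):
    b,g,r=[f['frame'][:,:,i].astype(int) for i in (2,1,0)]
    h=cv2.cvtColor(f['frame'],cv2.COLOR_RGB2HSV)
    m=cv2.inRange(h,(18,150,60),(32,255,255));out=[]
    for c in cv2.findContours(m,cv2.RETR_EXTERNAL,cv2.CHAIN_APPROX_NONE)[0]:
        a=cv2.contourArea(c);(x,y),r=cv2.minEnclosingCircle(c)
        if a>70 and a>.7*np.pi*r*r: out.append((np.array([x,y]),r))
    return out
print(np.round(o['tcp_pos'],4),o['wrist_force'])
A=rnd(f0);B=rnd(f)
for c,r in A: print('0',np.round(c,1),round(r,1),np.round(plane(f0,M0,c,.035),4))
for c,r in B:
    p=plane(f,M,c,.035);print('1',np.round(c,1),round(r,1),np.round(p,4))
    for c0,_ in A:
        if np.linalg.norm(plane(f0,M0,c0,.035)-p)<.012: print('   tri',np.round(tri([ray(f,M,c),ray(f0,M0,c0)]),4))
E
python3 m.py
```

```text
clock: 0.78
tcp_pos: [0.5444, 0.0813, 0.2139]
tcp_rot: [0.707, 0.707, -0.0, -0.0]
wrist_force: [-0.0, -0.0, -0.2]
grip_width: 0.0001
gripper_force: 0.0
clock: 1.4
tcp_pos: [0.5451, 0.0797, 0.2144]
tcp_rot: [0.707, 0.707, 0.0, 0.0]
wrist_force: [-0.3, -0.5, -0.5]
grip_width: -0.0001
gripper_force: 0.0
[0.5451 0.0797 0.2144] [-0.28446607 -0.46365518 -0.54901254]
0 [209.9 132.6] 7.3 [0.5262 0.0283 0.035 ]
0 [ 79.5 126. ] 27.8 [0.3964 0.0358 0.035 ]
0 [235.1  98.7] 7.6 [0.5515 0.0605 0.035 ]
0 [258.5  13.2] 8.2 [0.5739 0.1357 0.035 ]
1 [106.1 203.8] 27.2 [0.3953 0.0423 0.035 ]
   tri [0.3825 0.0324 0.0084]
1 [287.2 149.8] 7.5 [0.5714 0.0954 0.035 ]
1 [291.2 104.8] 7.9 [0.574 0.136 0.035]
   tri [0.574  0.1359 0.034 ]
```

View pics/w1.png

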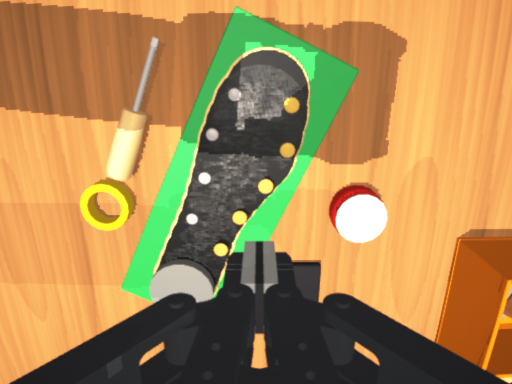

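The second view shows brass heads 1 to 5 at about (221,250), (240,218), (266,187), (287,150) and (291,105), all clear of the closed fingers. I'll refine each one in a small window in both views and triangulate.

Run:
```python
from h import *;import pickle
d=pickle.load(open('d0.pkl','rb'));o,f=pickle.load(open('d1.pkl','rb'));f0=d['wrist']
M0=cam(f0,d['obs']);M=cam(f,o)
def ref(f,g):
    x,y=g;x0,y0=x-11,max(0,y-11)
    h=cv2.cvtColor(f['frame'],cv2.COLOR_RGB2HSV)[y0:y+12,x0:x+12]
    m=cv2.morphologyEx(cv2.inRange(h,(18,130,60),(34,255,255)),cv2.MORPH_OPEN,cv2.getStructuringElement(2,(9,9)))
    n,_,s,c=cv2.connectedComponentsWithStats(m)
    if n<2: print('none');return np.array(g,float)
    i=1+s[1:,4].argmax();print(s[i],end=' ');return c[i]+[x0,y0]
for a,b in zip([(192,167),(210,133),(236,99),(256,61),(259,14)],[(221,250),(240,218),(266,187),(287,150),(291,105)]):
    p,q=ref(f0,a),ref(f,b);t=tri([ray(f0,M0,p),ray(f,M,q)])
    print(np.round(p,1),np.round(q,1),np.round(t,4),'plane',np.round(plane(f0,M0,p,.035),4),np.round(plane(f,M,q,.035),4))
```

```text
[  4   4  14  15 164] [  3   6  13  12 103] [191.7 167.1] [219.  250.6] [ 0.5062 -0.0058  0.0389] plane [ 0.5064 -0.0065  0.035 ] [ 0.5048 -0.0082  0.035 ]
[  4   3  15  16 179] [  3   3  15  15 173] [209.8 132.5] [239.2 217. ] [0.5259 0.0281 0.0335] plane [0.5262 0.0283 0.035 ] [0.526  0.0287 0.035 ]
[  3   3  15  16 188] none
[235.   98.5] [266. 187.] [0.5519 0.061  0.0398] plane [0.5515 0.0607 0.035 ] [0.5521 0.0595 0.035 ]
[  3   3  16  16 198] [  4   3  15  16 190] [255.7  60.4] [287.  149.6] [0.5713 0.0953 0.0332] plane [0.5712 0.0951 0.035 ] [0.5713 0.0956 0.035 ]
[  3   2  16  17 208] [  4   3  16  17 191] [258.9  13.1] [291.8 105.2] [0.5743 0.1357 0.036 ] plane [0.5742 0.1358 0.035 ] [0.5746 0.1357 0.035 ]
```

```bash
python3 -m inch '[-1,-2.2,-2,0,0,0,0,-1,-2.2,-3,0,0,0,0,-1,-2.2,-3,0,0,0,0,-0.9,-2.1,-3,0,0,0,0,0,0,-3,0,0,0,0]'
python3 -m inch '[0,0,-1,0,0,0,0,0,0,0,0,0,0,0,0,0,0,0,0,0,0,0,0,0,0,0,0,0,0,0,0,0,0,0,0]'
python3 - <<'E'
from h import *
f=arm.grab_frame('wrist');cv2.imwrite('pics/w2.png',f['frame'][:,:,::-1])
E
```

```text
clock: 2.08
tcp_pos: [0.5057, -0.0083, 0.0736]
tcp_rot: [0.708, 0.706, -0.0, 0.0]
wrist_force: [0.5, 0.0, 0.1]
grip_width: -0.0001
gripper_force: 0.0
clock: 2.7
tcp_pos: [0.5065, -0.007, 0.065]
tcp_rot: [0.707, 0.707, 0.0, 0.001]
wrist_force: [0.2, 0.2, -0.1]
grip_width: 0.0001
gripper_force: 0.0
```

View pics/w2.png

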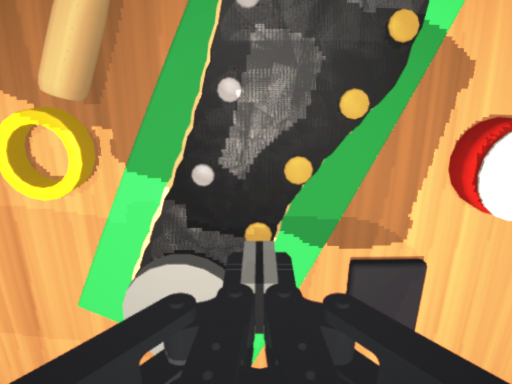

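Fingertips are lined up over tack 1, which shows at (258,233) just ahead of the tips at (258,243). Now I'll press it.

```bash
python3 -m inch '[0,0,-0.7,0,0,0,0,0,0,-0.7,0,0,0,0,0,0,-0.7,0,0,0,0,0,0,-0.1,0,0,0,0,0,0,-0.1,0,0,0,0]'
python3 -m inch '[0,0,-0.1,0,0,0,0,0,0,-0.1,0,0,0,0,0,0,-0.1,0,0,0,0,0,0,-0.1,0,0,0,0,0,0,0,0,0,0,0]'
```

```text
clock: 3.38
tcp_pos: [0.5057, -0.0069, 0.0412]
tcp_rot: [0.707, 0.707, -0.0, -0.0]
wrist_force: [-2.7, -0.3, 3.9]
grip_width: -0.0
gripper_force: 1.5
clock: 4.0
tcp_pos: [0.5062, -0.0071, 0.0372]
tcp_rot: [0.707, 0.707, 0.0, 0.0]
wrist_force: [-0.5, -0.1, 0.1]
grip_width: -0.0004
gripper_force: 0.0
```

```bash
python3 -m inch '[0,0,-0.05,0,0,0,0,0,0,-0.05,0,0,0,0,0,0,-0.05,0,0,0,0,0,0,0,0,0,0,0,0,0,0,0,0,0,0]'
```

```text
clock: 4.62
tcp_pos: [0.5064, -0.0071, 0.036]
tcp_rot: [0.707, 0.707, 0.0, 0.0]
wrist_force: [-0.1, 1.0, 4.0]
grip_width: -0.0002
gripper_force: 1.8
```

```bash
python3 -m inch '[0,0,-0.05,0,0,0,0,0,0,-0.05,0,0,0,0,0,0,0,0,0,0,0,0,0,0,0,0,0,0,0,0,0,0,0,0,0]'
```

```text
clock: 5.25
tcp_pos: [0.5064, -0.0071, 0.0359]
tcp_rot: [0.707, 0.707, 0.0, 0.0]
wrist_force: [-4.0, 0.4, 11.1]
grip_width: 0.0002
gripper_force: 5.9
```

Tack 1 hit its hard stop at TCP z 0.0359 with 11 N. On to tack 2 at the same commanded depth.

```bash
python3 -m inch '[0,0,1.6,0,0,0,0,0,0,0,0,0,0,0,1,1.8,0,0,0,0,0,1,1.7,0,0,0,0,0,0,0,-0.5,0,0,0,0]'
python3 -m inch '[0,0,-0.3,0,0,0,0,0,0,-0.2,0,0,0,0,0,0,-0.2,0,0,0,0,0,0,-0.2,0,0,0,0,0,0,-0.1,0,0,0,0]'
python3 -m inch '[0,0,-0.1,0,0,0,0,0,0,0,0,0,0,0,0,0,0,0,0,0,0,0,0,0,0,0,0,0,0,0,0,0,0,0,0]'
```

```text
clock: 5.88
tcp_pos: [0.5267, 0.0289, 0.0458]
tcp_rot: [0.706, 0.708, 0.0, 0.0]
wrist_force: [0.4, -0.7, 1.6]
grip_width: -0.0
gripper_force: 0.0
clock: 6.5
tcp_pos: [0.5258, 0.0279, 0.0359]
tcp_rot: [0.707, 0.707, -0.0, -0.0]
wrist_force: [-4.9, 0.9, 10.1]
grip_width: 0.0004
gripper_force: 5.1
clock: 7.12
tcp_pos: [0.5259, 0.0279, 0.0359]
tcp_rot: [0.707, 0.707, -0.0, -0.0]
wrist_force: [-6.2, 1.2, 12.8]
grip_width: -0.0002
gripper_force: 6.5
```

```bash
python3 -m inch '[0,0,1.6,0,0,0,0,0,0,0,0,0,0,0,1.3,1.6,0,0,0,0,0,1.3,1.6,0,0,0,0,0,0,0,-0.5,0,0,0,0]'
python3 -m inch '[0,0,-0.3,0,0,0,0,0,0,-0.2,0,0,0,0,0,0,-0.2,0,0,0,0,0,0,-0.2,0,0,0,0,0,0,-0.1,0,0,0,0]'
python3 -m inch '[0,0,-0.1,0,0,0,0,0,0,0,0,0,0,0,0,0,0,0,0,0,0,0,0,0,0,0,0,0,0,0,0,0,0,0,0]'
```

```text
clock: 7.75
tcp_pos: [0.5529, 0.0604, 0.0459]
tcp_rot: [0.707, 0.708, 0.0, 0.001]
wrist_force: [-0.7, -0.3, 0.1]
grip_width: 0.0001
gripper_force: 0.0
clock: 8.38
tcp_pos: [0.5516, 0.0598, 0.0359]
tcp_rot: [0.707, 0.707, -0.001, -0.0]
wrist_force: [-4.9, 0.6, 9.2]
grip_width: -0.0
gripper_force: 5.2
clock: 9.0
tcp_pos: [0.5516, 0.0598, 0.0359]
tcp_rot: [0.707, 0.707, -0.001, -0.0]
wrist_force: [-7.6, 0.5, 13.8]
grip_width: -0.0001
gripper_force: 6.6
```

Tack 3 is on its stop. Tack 4 is +1.95, +3.5 cm away.

```bash
python3 -m inch '[0,0,1.6,0,0,0,0,0,0,0,0,0,0,0,1,1.8,0,0,0,0,0,0.9,1.7,0,0,0,0,0,0,0,-0.5,0,0,0,0]'
python3 -m inch '[0,0,-0.3,0,0,0,0,0,0,-0.2,0,0,0,0,0,0,-0.2,0,0,0,0,0,0,-0.2,0,0,0,0,0,0,-0.1,0,0,0,0]'
python3 -m inch '[0,0,-0.1,0,0,0,0,0,0,0,0,0,0,0,0,0,0,0,0,0,0,0,0,0,0,0,0,0,0,0,0,0,0,0,0]'
```

```text
clock: 9.62
tcp_pos: [0.572, 0.0967, 0.0457]
tcp_rot: [0.706, 0.708, 0.0, 0.0]
wrist_force: [-0.8, -0.3, 0.5]
grip_width: 0.0002
gripper_force: 0.0
clock: 10.25
tcp_pos: [0.571, 0.0949, 0.036]
tcp_rot: [0.707, 0.707, -0.0, -0.0]
wrist_force: [-3.8, 1.4, 9.5]
grip_width: 0.0001
gripper_force: 4.6
clock: 10.88
tcp_pos: [0.571, 0.0949, 0.0359]
tcp_rot: [0.707, 0.707, -0.0, -0.0]
wrist_force: [-5.0, 1.9, 11.0]
grip_width: -0.0003
gripper_force: 5.5
```

Tack 4 is home. Tack 5 is +0.3, +4.1 cm away.

```bash
python3 -m inch '[0,0,1.6,0,0,0,0,0,0,0,0,0,0,0,0.2,2,0,0,0,0,0,0.1,2.1,0,0,0,0,0,0,0,-0.5,0,0,0,0]'
python3 -m inch '[0,0,-0.3,0,0,0,0,0,0,-0.2,0,0,0,0,0,0,-0.2,0,0,0,0,0,0,-0.2,0,0,0,0,0,0,-0.1,0,0,0,0]'
python3 -m inch '[0,0,-0.1,0,0,0,0,0,0,0,0,0,0,0,0,0,0,0,0,0,0,0,0,0,0,0,0,0,0,0,0,0,0,0,0]'
```

```text
clock: 11.5
tcp_pos: [0.5739, 0.1382, 0.0455]
tcp_rot: [0.706, 0.708, 0.0, 0.0]
wrist_force: [0.2, -0.1, -0.6]
grip_width: -0.0002
gripper_force: 0.0
clock: 12.12
tcp_pos: [0.5741, 0.1358, 0.036]
tcp_rot: [0.707, 0.707, -0.0, 0.0]
wrist_force: [-2.9, 2.1, 9.2]
grip_width: 0.0001
gripper_force: 4.4
clock: 12.75
tcp_pos: [0.5741, 0.1359, 0.0359]
tcp_rot: [0.707, 0.707, -0.0, 0.0]
wrist_force: [-5.4, 1.3, 11.0]
grip_width: 0.0001
gripper_force: 5.3
```

All five stopped at the same height. I'll lift clear and check with two views before handing in.

```bash
python3 -m inch '[0,0,3,0,0,0,0,0,0,4,0,0,0,0,0,0,4,0,0,0,0,0,0,4,0,0,0,0,0,-1,2,0,0,0,0]'
python3 -m inch '[0,-2,0.8,0,0,0,0,-0.6,-2,0,0,0,0,0,-0.6,-1,0,0,0,0,0,0,0,0,0,0,0,0,0,0,0,0,0,0,0]'
python3 - <<'E'
from h import *
f=arm.grab_frame('wrist');cv2.imwrite('pics/w3.png',f['frame'][:,:,::-1])
E
```

```text
clock: 13.38
tcp_pos: [0.5751, 0.1256, 0.2071]
tcp_rot: [0.707, 0.707, 0.001, 0.002]
wrist_force: [-0.1, 0.2, 0.0]
grip_width: 0.0001
gripper_force: 0.0
clock: 14.0
tcp_pos: [0.5617, 0.0762, 0.2123]
tcp_rot: [0.707, 0.707, -0.0, -0.0]
wrist_force: [-0.3, -0.7, 0.2]
grip_width: 0.0001
gripper_force: 0.0
```

View pics/w3.png

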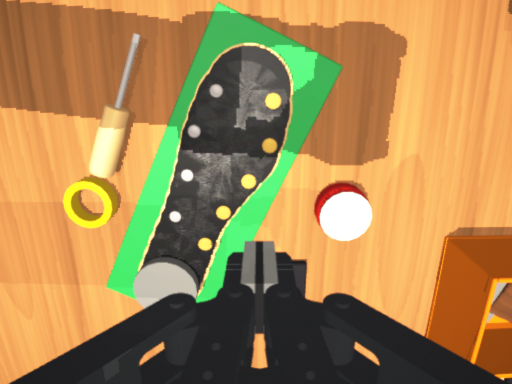

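The tack heads, now at (205,244), (223,212), (248,181), (270,146) and (273,101), look seated. The tin, tape and awl are undisturbed, and the gripper is clear above the sole.

```bash
python3 -c "from rig import arm;print(arm.close_job())"
```

```text
the job is handed in; nothing more can be done
None
```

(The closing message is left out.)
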